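# Put the washed canister covers back on their jars

## Task

The four brown stoneware jars are washed and their covers lie drying between them on the white shelf. Put each cover on the jar it fits, by size and shape, plug down and fully home so that its rim lies flat on the jar all round; set it down gently rather than dropping it. Leave the jars standing where they are, and do not disturb the egg timer or the tea glass among them.

Things in the scene. Friction and masses are not known exactly. Their poses are not given: they have to be found in the camera images.
- jar_bowl: Sugar bowl: the widest and a low jar, round, slightly bellied, with two small ear handles on its x axis reaching 64 mm from its centre. Loose, empty, open; wall 5 mm; sandy-brown stoneware like all jars and covers. Origin: centre of its underside, z up. Rim 104 mm outside, mouth 94 mm inside, rim 76 mm above the origin; 0.4 to 0.7 kg. Takes cover_bowl.
- jar_tall: Tall round straight jar. Loose, empty, open; wall 5 mm; sandy-brown stoneware like all jars and covers. Origin: centre of its underside, z up. 84 mm outside, mouth 74 mm inside, rim 112 mm above the origin; 0.45 to 0.8 kg. Takes cover_tall.
- jar_small: Small round straight jar, the smallest. Loose, empty, open; wall 5 mm; sandy-brown stoneware like all jars and covers. Origin: centre of its underside, z up. 64 mm outside, mouth 54 mm inside, rim 62 mm above the origin; 0.22 to 0.4 kg. Takes cover_small.
- jar_square: Square jar, sides along its x and y axes. Loose, empty, open; wall 5 mm; sandy-brown stoneware like all jars and covers. Origin: centre of its underside, z up. 84 x 84 mm outside, mouth 74 x 74 mm inside, rim 96 mm above the origin; 0.45 to 0.8 kg. Takes cover_square.
- cover_bowl: The largest round cover. Loose, plug down. Origin: centre of the plug's underside, z up. Plug 10 mm deep, 76 mm across at its foot, 84 mm on top; flange 108 mm across, 10 to 16 mm above the origin; dome to 19 mm; round knob on the axis, 26 mm across from 27 to 40 mm, top at 44 mm, neck 20 mm. Any yaw fits. 0.14 to 0.25 kg. Home on jar_bowl its origin is 66 mm above the jar's.
- cover_tall: The middle round cover. Loose, plug down. Origin: centre of the plug's underside, z up. Plug 10 mm deep, 56 mm across at its foot, 64 mm on top; flange 88 mm across, 10 to 16 mm above the origin; dome to 19 mm; round knob on the axis, 26 mm across from 27 to 40 mm, top at 44 mm, neck 20 mm. Any yaw fits. 0.1 to 0.19 kg. Home on jar_tall its origin is 102 mm above the jar's.
- cover_small: The smallest round cover. Loose, plug down. Origin: centre of the plug's underside, z up. Plug 10 mm deep, 36 mm across at its foot, 44 mm on top; flange 68 mm across, 10 to 16 mm above the origin; dome to 19 mm; round knob on the axis, 26 mm across from 27 to 40 mm, top at 44 mm, neck 20 mm. Any yaw fits. 0.07 to 0.12 kg. Home on jar_small its origin is 52 mm above the jar's.
- cover_square: The square cover. Loose, plug down. Origin: centre of the plug's underside, z up. Plug 64 x 64 mm, 10 mm deep; flange 88 x 88 mm, 10 to 16 mm above the origin; step to 19 mm; bar grip along its x axis, 44 mm long, 16 mm thick in y, top at 44 mm. Fits in any of four quarter turns, to about 7 degrees. 0.12 to 0.21 kg. Home on jar_square its origin is 86 mm above the jar's.
- timer: Chrome egg timer, not to be disturbed: round base 68 mm across, 22 mm high, with a dial and a bar grip along its x axis on top, 44 mm high in all. Loose, 0.18 kg. Origin: centre of its underside, z up.
- glass: Green tea glass, empty, not to be disturbed: an open cup 62 mm across at the rim, 88 mm high. Loose, 0.16 kg. Origin: centre of its underside, z up.

How it is judged:
At the end, for the whole second after the job is handed in: Each cover sits on its own jar: within 9 mm of its axis, 2.5 mm of its fully-home height, level to 0.06 rad, at rest, released; jars upright, at rest and within 30 mm of where they stood; egg timer and tea glass upright and within 30 mm of where they were (horizontal distance between cover_bowl and jar_bowl below 0.009 m and z of cover_bowl in the frame of jar_bowl between 0.0635 and 0.069 m and angle between each of cover_bowl, jar_bowl, cover_tall, jar_tall, cover_small, jar_small, cover_square, jar_square's own z axis and vertical below 0.06 rad and distance of each of jar_bowl, jar_tall, jar_small, jar_square, timer, glass from where it was at the start of the episode below 0.03 m and linear speed of each of cover_bowl, jar_bowl, cover_tall, jar_tall, cover_small, jar_small, cover_square, jar_square below 0.02 m/s and angular speed of each of cover_bowl, cover_tall, cover_small, cover_square below 0.2 rad/s and horizontal distance between cover_tall and jar_tall below 0.009 m and z of cover_tall in the frame of jar_tall between 0.0995 and 0.105 m and horizontal distance between cover_small and jar_small below 0.009 m and z of cover_small in the frame of jar_small between 0.0495 and 0.055 m and horizontal distance between cover_square and jar_square below 0.009 m and z of cover_square in the frame of jar_square between 0.0835 and 0.089 m and angle between each of timer, glass's own z axis and vertical below 0.1 rad); the robot touches nothing.
It fails at once if a jar is shifted more than 30 mm or tipped more than 17 degrees ((distance of jar_bowl from where it was at the start of the episode above 0.03 m or angle between jar_bowl's own z axis and vertical above 0.3 rad) or (distance of jar_tall from where it was at the start of the episode above 0.03 m or angle between jar_tall's own z axis and vertical above 0.3 rad) or (distance of jar_small from where it was at the start of the episode above 0.03 m or angle between jar_small's own z axis and vertical above 0.3 rad) or (distance of jar_square from where it was at the start of the episode above 0.03 m or angle between jar_square's own z axis and vertical above 0.3 rad)).
It fails at once if a cover is dropped on its jar: comes down faster than 0.5 m/s, as from more than 13 mm ((horizontal distance between cover_bowl and jar_bowl below 0.02 m and z of cover_bowl in the frame of jar_bowl between 0.056 and 0.096 m and linear speed of cover_bowl above 0.5 m/s) or (horizontal distance between cover_tall and jar_tall below 0.02 m and z of cover_tall in the frame of jar_tall between 0.092 and 0.132 m and linear speed of cover_tall above 0.5 m/s) or (horizontal distance between cover_small and jar_small below 0.02 m and z of cover_small in the frame of jar_small between 0.042 and 0.082 m and linear speed of cover_small above 0.5 m/s) or (horizontal distance between cover_square and jar_square below 0.02 m and z of cover_square in the frame of jar_square between 0.076 and 0.116 m and linear speed of cover_square above 0.5 m/s)).
It fails at once if the egg timer or the tea glass is shifted more than 30 mm or tipped over ((distance of timer from where it was at the start of the episode above 0.03 m or angle between timer's own z axis and vertical above 0.3 rad) or (distance of glass from where it was at the start of the episode above 0.03 m or angle between glass's own z axis and vertical above 0.3 rad)).
It also fails if it takes over 106 s, if anything falls off the work surface, if the arm or the gripper's body presses on something with over 40 N, if the wrist force passes 120 N, or if a joint passes its speed limit or range.

## Robot

A 6-joint arm with a two-finger parallel gripper is mounted at the origin on the work surface. World frame = base frame: x ahead of the robot, y to its left, z up, the work surface at z = 0. Lengths are in m, angles in rad, forces in N, time in s.
With the tool pointing down it reaches from about 0.375 to 0.975 m from the base axis. Payload 3.8 kg.
Tool frame: the origin (TCP) lies midway between the tips of the shut fingers; the grasp point (between the pads) lies 19 mm behind it; z points along the fingers, y is the line along which they close (so a half turn about z gives the same grasp; the last joint's range is limited). The gripper opens to 85 mm and grips with 20 to 120 N. Pads are 22 mm wide; open, the fingers measure 114 mm over their backs; the gripper's body (76 mm by 85 mm) begins 54 mm behind the grasp point. The pads swing forward as they close: fully open they stand 13 mm farther back than shut.
Start: joints at [-1.218, 0.264, 1.604, -0, 1.274, -0.037], TCP at [0.256, -0.624, 0.231] pointing down, gripper open.
Joint ranges: [-2.63, 2.63], [-0.94, 2.18], [0.31, 2.57], [-1.31, 4.45], [0, 2.66], [-2.55, 2.55]. Speed limits (rad/s): [2.57, 2.57, 3.14, 3.14, 3.14, 3.14].

## Interface

Orientations are given as a rotation vector (axis times angle).
In Python, from workcell import status, read_camera, workorder, masks_of gives the robot as it stands.
- The arm moves only by the tool drive_tool, never from a script. Its argument "rows" is a list of rows, each a list of 7 numbers: the turn, a rotation vector about the tool's x, y, z in degrees, then the shift along the tool's x, y, z in m, then the opening, from 0 (shut) to 1 (fully open). In form: [[ax, ay, az, tx, ty, tz, claw], ...]. A call has 1 to 8 rows; each row shifts and turns the commanded pose from where the row before left it, along the tool's axes as they then stand; what a row does not reach is not made up. A row lasts 1/12 s, in which the tool goes at most 41.7 mm and 7.16 degrees, less where a joint would pass 70% of its speed; a pose out of reach is approached as far as the arm can. A call is refused whole if a number of a shift passes 0.0417 or a number of a turn 7.16, either way. A call with a gripper value outside its range is refused whole. The fingers move at their own pace and stop on an object; "force" is the grip in N (left out, the last holds). Time passes only in rows, so rows that do not move let the fingers close. It gives the time, the measured TCP pose, the force, the opening and the grip force at its end, in the units of the state.
- status.read_state(): the state, without advancing time (a new reading comes with each control period).
- read_camera(name): name is "side" or "top"; returns a dict with "color" (400x640x3 uint8, red, green, blue), "intrinsics" (3x3 intrinsics, pixels), "world_from_camera" (4x4, takes a point from camera to world coordinates). Camera axes: x right, y up, looking along -z (the intrinsics and any distortion apply to the point x, -y, -z); pixel columns grow to the right and rows downward; lengths in m; the calibration is good to about 2 mm. A picture is of the moment at which its call begins. There is no depth.
- workorder.finish_job(): hands the job in; it is judged then, once.
Trained networks look in a picture, given as the dict that the camera call returned (one of the last four; its "shot" number tells which), for a name from the list of things; names that differ only in an ending like _2 or _b are one class to them, and where a whole thing is asked for, a point or a joint stands for the part that bears it (a point fixed in the world has none). Each returns a list of dicts, best first, with "score" (0 to 1); they miss things now and then, are a little off and sometimes report something else, mostly with a low value. They report only what shows in the picture. A call takes as long as a camera call.
- masks_of(picture, name): "mask" (400x640 bool, what is visible of it) and "bbox" ([left, top, right, bottom] in pixels, round what is visible of it).
The state is a dict: "time": time; "q": joint angles; "joint_vel": joint speeds; "joint_torque": joint torques, N m; "tool_pos": TCP position; "tcp_rot": TCP orientation; "wrist_force": force on the tool from outside, world axes, zero at the start; "torque": the same for the moment, N m; "width": opening from 0.0 (shut) to 1.0 (fully open); "grip_force": force on a finger pad.
Only numpy, scipy, OpenCV 4.12 (cv2) and the standard library are available. Lean on these libraries where they do the work, as an engineer would, in place of code of your own. Each camera call takes 0.05 s, during which the arm holds its last target. There are 200 camera calls.

## Working session

There is one attempt and no reset: what is moved stays moved. The work goes in short steps, Python scripts to look and compute and a tool call to move; the robot and the scene stay as the last step left them, time stands still between calls to the robot, and variables do not carry over. Pictures are saved under pics/ and viewed, at most 14 in all, crops included, and the job is handed in when it is done.

Besides the shell and the picture viewer there is one more tool, called after "Emit:" as a command line: name --pt "numbers of a row" for each row, then --argument value for the rest. drive_tool: Moves the arm, as the interface text tells. Its arguments: {"type":"object","properties":{"rows":{"type":"array"},"force":{"type":"number"}},"required":["rows"]}

```bash
mkdir -p pics; ls; python3 - <<'E'
from workcell import status, read_camera, workorder, masks_of
import cv2,numpy as np
s=status.read_state(); print({k:np.round(v,3) for k,v in s.items()})
for n in("top","side"):
    p=read_camera(n); cv2.imwrite(f"pics/{n}0.png",p["color"][:,:,::-1]); print(n,p["intrinsics"],p["world_from_camera"],[k for k in p])
    for o in "jar_bowl jar_tall jar_small jar_square cover_bowl cover_tall cover_small cover_square timer glass".split():
        print(o,[(round(float(m["score"]),2),np.round(m["bbox"]).tolist()) for m in masks_of(p,o)][:3])
E
```

```text
pics
{'time': np.float64(0.0), 'q': array([-1.218,  0.265,  1.605, -0.   ,  1.274, -0.037]), 'joint_vel': array([-0.   ,  0.001, -0.001,  0.001,  0.001, -0.   ]), 'joint_torque': array([ 2.0000e-03, -5.1510e+01, -3.6731e+01, -0.0000e+00,  1.3000e-02,
       -0.0000e+00]), 'tool_pos': array([ 0.256, -0.624,  0.23 ]), 'tcp_rot': array([-3.08e+00, -6.08e-01,  1.00e-03]), 'wrist_force': array([0.314, 0.9  , 0.245]), 'torque': array([-0.007,  0.   ,  0.062]), 'grip_force': np.float64(0.0), 'width': np.float64(1.004)}
top [[495.12118386   0.         319.69785957]
 [  0.         495.12118386 206.80786586]
 [  0.           0.           1.        ]] [[ 0.00136237  0.98647005 -0.16393589  0.29700181]
 [-0.99983728  0.00429258  0.01752121  0.00747855]
 [ 0.01798785  0.16388534  0.98631538  1.30969769]
 [ 0.          0.          0.          1.        ]] ['color', 'intrinsics', 'world_from_camera', 'shot']
jar_bowl [(0.82, [446.0, 184.0, 495.0, 228.0])]
jar_tall [(0.59, [330.0, 130.0, 365.0, 170.0])]
jar_small [(0.97, [395.0, 160.0, 422.0, 183.0])]
jar_square [(0.75, [406.0, 231.0, 455.0, 276.0])
[... 621 characters left out ...]
2026026  0.5719791   0.61372852]
 [ 0.          0.          0.          1.        ]] ['color', 'intrinsics', 'world_from_camera', 'shot']
jar_bowl [(0.84, [397.0, 114.0, 438.0, 153.0])]
jar_tall [(0.97, [287.0, 125.0, 321.0, 183.0])]
jar_small [(0.87, [348.0, 130.0, 369.0, 163.0])]
jar_square [(0.56, [418.0, 136.0, 458.0, 185.0])]
cover_bowl [(0.91, [143.0, 275.0, 208.0, 329.0])]
cover_tall [(0.64, [186.0, 224.0, 230.0, 255.0])]
cover_small [(0.81, [248.0, 285.0, 287.0, 323.0])]
cover_square [(0.74, [256.0, 233.0, 315.0, 268.0]), (0.21, [241.0, 191.0, 273.0, 214.0])]
timer [(0.9, [243.0, 189.0, 273.0, 213.0]), (0.66, [144.0, 278.0, 205.0, 329.0])]
glass [(0.88, [369.0, 154.0, 400.0, 200.0])]
```

```bash
python3 - <<'E'
import cv2
a=cv2.imread("pics/top0.png")[120:290,130:510]; cv2.imwrite("pics/top0c.png",cv2.resize(a,None,fx=2.1,fy=2.1,interpolation=cv2.INTER_CUBIC))
a=cv2.imread("pics/side0.png")[100:340,130:470]; cv2.imwrite("pics/side0c.png",cv2.resize(a,None,fx=2.3,fy=2.3,interpolation=cv2.INTER_CUBIC))
E
```

```text
(no output)
```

View pics/top0c.png

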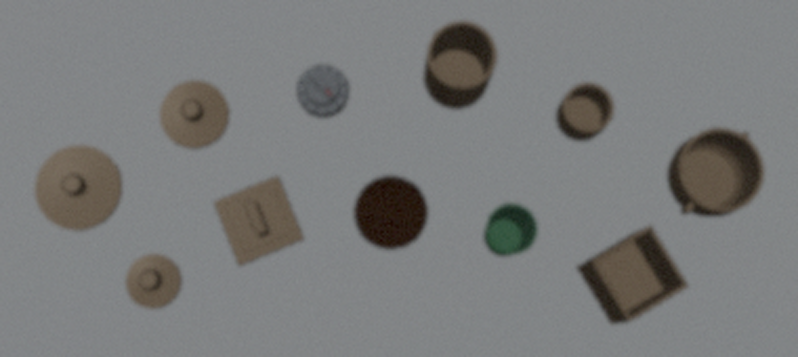

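View pics/side0c.png

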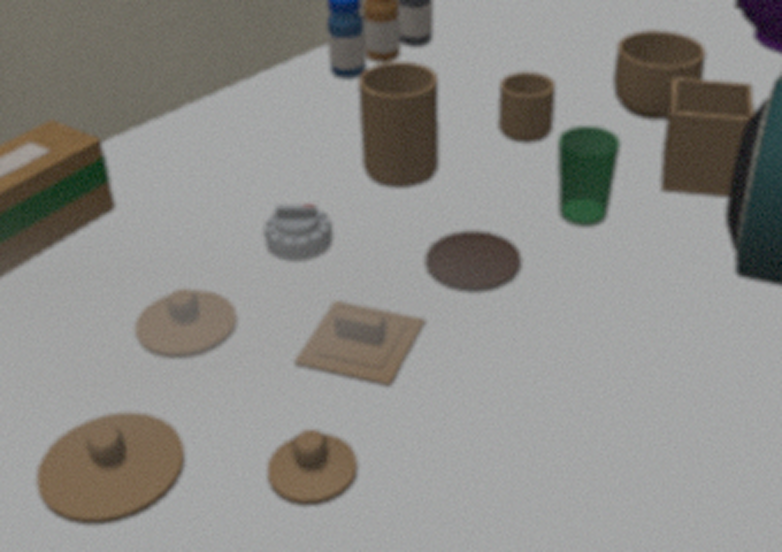

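```bash
cat > h.py <<'E'
from workcell import status, read_camera, workorder, masks_of
import cv2,numpy as np
from scipy.optimize import minimize
from scipy.spatial.transform import Rotation as R
S=4
def proj(p,X):
    W=np.linalg.inv(p["world_from_camera"]); c=X@W[:3,:3].T+W[:3,3]; c=c*[1,-1,-1]
    u=c@p["intrinsics"].T; return u[:,:2]/u[:,2:]
def ring(d,z,sq=False):
    if sq: a=np.array([[1,1],[1,-1],[-1,-1],[-1,1]])*d/2
    else:
        t=np.linspace(0,2*np.pi,48,endpoint=False); a=np.c_[np.cos(t),np.sin(t)]*d/2
    return np.c_[a,np.full(len(a),z)]
# lists of convex pieces (mm)
G={"jar_bowl":[np.r_[ring(90,0),ring(106,38),ring(104,76)]],"jar_tall":[np.r_[ring(84,0),ring(84,112)]],
"jar_small":[np.r_[ring(64,0),ring(64,62)]],"jar_square":[np.r_[ring(84,0,1),ring(84,96,1)]],
"timer":[np.r_[ring(68,0),ring(68,22)]],"glass":[np.r_[ring(50,0),ring(62,88)]]}
for n,d in(("bowl",108),("tall",88),("small",68)):
    G["cover_"+n]=[np.r_[ring(d-24,0),ring(d,10),ring(d,16)],np.r_[ring(20,16),ring(26,27),ring(26,40),ring(20,44)]]
bar=np.array([[x,y,z] for x in(-22,22) for y in(-8,8) for z in(19,44)],float)
G["cover_square"]=[np.r_[ring(64,0,1),ring(88,10,1),ring(88,16,1)],bar]
def render(p,n,v,z0):
    M=np.zeros((400*S,640*S),np.uint8); Rz=R.from_euler("z",v[2]).as_matrix()
    for g in G[n]:
        u=proj(p,g/1000@Rz.T+[v[0],v[1],z0])
        h=cv2.convexHull(((u+.5)*S*16).astype(np.int32)); cv2.fillConvexPoly(M,h,1,shift=4)
    return cv2.resize(M.astype(np.float32),(640,400),interpolation=cv2.INTER_AREA)
def fit(pm,n,z0=0,yaw=0,x0=None):
    """pm: list of (picture, mask)"""
    if x0 is None:
        p,m=pm[0]; yy,xx=np.nonzero(m); T=p["world_from_camera"]; K=p["intrinsics"]
        d=np.linalg.inv(K)@[xx.mean(),yy.mean(),1]; d=T[:3,:3]@(d*[1,-1,-1]); s=(z0+.03-T[2,3])/d[2]; x0=(T[:3,3]+s*d)[:2]
    sq="square" in n
    def c(v):
        vv=[v[0]/100,v[1]/100,v[2]*.3 if sq else 0]
        return sum(((render(p,n,vv,z0)-m)**2).sum()/m.sum() for p,m in pm)
    best=None
    for y in([0,.4,.8,1.2,1.6,2.0,2.4,2.8] if n=="cover_square" else [0,.5,1.0] if sq else [0]):
        k=3 if sq else 2
        v0=np.array([x0[0]*100,x0[1]*100,y/.3])[:k]
        sim=np.r_[[v0],v0+np.eye(k)*[2,2,1][:k]]
        r=minimize(c,v0,method="Nelder-Mead",options=dict(initial_simplex=sim,xatol=.01,fatol=1e-4,maxiter=120))
        if best is None or r.fun<best.fun: best=r
    v=best.x; return np.array([v[0]/100,v[1]/100,v[2]*.3 if sq else 0]),best.fun/len(pm)
E
cat > a.py <<'E'
from h import *
P={n:read_camera(n) for n in("top","side")}
for o in G:
    out=[]; pm=[]
    for n,p in P.items():
        ms=masks_of(p,o)
        if ms:
            pm.append((p,ms[0]["mask"].astype(np.float32))); v,f=fit(pm[-1:],o,x0=None); out.append((n,np.round(v,4).tolist(),round(f,3)))
    if len(pm)==2:
        v,f=fit(pm,o); out.append(("both",np.round(v,4).tolist(),round(f,3)))
    print(o,*out)
s=status.read_state(); print(R.from_rotvec(s["tcp_rot"]).as_matrix().round(3))
E
time python3 a.py
```

```text
jar_bowl ('top', [0.5211, -0.4033, 0.0], np.float64(0.019)) ('side', [0.5226, -0.4055, 0.0], np.float64(0.19)) ('both', [0.5212, -0.4036, 0.0], np.float64(0.108))
jar_tall ('top', [0.6557, -0.088, 0.0], np.float64(0.016)) ('side', [0.6547, -0.0891, 0.0], np.float64(0.047)) ('both', [0.6551, -0.0882, 0.0], np.float64(0.038))
jar_small ('top', [0.6024, -0.2487, 0.0], np.float64(0.035)) ('side', [0.6009, -0.247, 0.0], np.float64(0.102)) ('both', [0.6019, -0.2482, 0.0], np.float64(0.07))
jar_square ('top', [0.3953, -0.2961, 0.5378], np.float64(0.023)) ('side', [0.3938, -0.2935, 0.4861], np.float64(0.097)) ('both', [0.3953, -0.2952, 0.493], np.float64(0.068))
timer ('top', [0.6332, 0.0825, 0.0], np.float64(0.091)) ('side', [0.6326, 0.0852, 0.0], np.float64(0.04)) ('both', [0.633, 0.0839, 0.0], np.float64(0.074))
glass ('top', [0.4466, -0.1472, 0.0], np.float64(0.054)) ('side', [0.4431, -0.1433, 0.0], np.float64(0.016)) ('both', [0.4459, -0.1472, 0.0], np.float64(0.054))
cover_bowl ('top', [0.5064, 0.3892, 0.0], np.float64(0.019)) ('side', [0.5028, 0.3894, 0.0], np.float64(0.026)) ('both', [0.5044, 0.3893, 0.0], np.float64(0.035))
cover_tall ('top', [0.6012, 0.2463, 0.0], np.float64(0.015)) ('side', [0.5983, 0.2486, 0.0], np.float64(0.018)) ('both', [0.5996, 0.2471, 0.0], np.float64(0.039))
cover_small ('top', [0.3898, 0.2901, 0.0], np.float64(0.104)) ('side', [0.3865, 0.2912, 0.0], np.float64(0.016)) ('both', [0.387, 0.2906, 0.0], np.float64(0.073))
cover_square ('top', [0.4656, 0.1613, 0.3956], np.float64(0.021)) ('side', [0.4634, 0.1622, 0.4025], np.float64(0.03)) ('both', [0.4648, 0.1614, 0.3977], np.float64(0.033))
[[ 0.925  0.38   0.   ]
 [ 0.38  -0.925  0.   ]
 [ 0.    -0.    -1.   ]]
real	0m39.004s
user	0m50.425s
sys	0m9.649s
```

Emit:
drive_tool --pt "0 0 0 0.027 -0.028 0 0.7" --pt "0 0 0 0.027 -0.028 0 0.7" --pt "0 0 0 0.027 -0.028 0 0.7" --pt "0 0 0 0.027 -0.028 0 0.7" --pt "0 0 0 0.027 -0.028 0 0.7" --pt "0 0 0 0.027 -0.028 0 0.7" --pt "0 0 0 0.027 -0.028 0 0.7" --pt "0 0 0 0.027 -0.028 0 0.7" --force 40

```text
time: 2.87
tool_pos: [0.3715, -0.3334, 0.2315]
tcp_rot: [3.082, 0.608, 0.001]
wrist_force: [0.2, -0.3, -0.1]
width: 0.701
grip_force: 0.0
```

Emit:
drive_tool --pt "0 0 0 0.027 -0.028 0 0.7" --pt "0 0 0 0.027 -0.028 0 0.7" --pt "0 0 0 0.027 -0.028 0 0.7" --pt "0 0 0 0.027 -0.028 0 0.7" --pt "0 0 0 0.027 -0.028 0 0.7" --pt "0 0 0 0.027 -0.028 0 0.7" --pt "0 0 0 0.027 -0.028 0 0.7" --pt "0 0 0 0.027 -0.028 0 0.7"

```text
time: 3.53
tool_pos: [0.4863, -0.0439, 0.2317]
tcp_rot: [3.082, 0.608, 0.002]
wrist_force: [0.6, -0.8, 0.5]
width: 0.7
grip_force: 0.0
```

Emit:
drive_tool --pt "0 0 0 0.027 -0.028 0 0.7" --pt "0 0 0 0.027 -0.028 0 0.7" --pt "0 0 0 0.027 -0.028 0 0.7" --pt "0 0 0 0.027 -0.028 0 0.7" --pt "0 0 0 0.027 -0.028 0 0.7" --pt "0 0 0 0.027 -0.028 0 0.7" --pt "0 0 0 0.027 -0.028 0 0.7" --pt "0 0 0 0 0 0 0.7"

```text
time: 4.2
tool_pos: [0.5879, 0.2136, 0.2311]
tcp_rot: [-3.078, -0.614, -0.004]
wrist_force: [-0.0, -0.3, -0.0]
width: 0.697
grip_force: 0.0
```

```bash
cat > d.py <<'E'
import sys; from workcell import status; import numpy as np
from scipy.spatial.transform import Rotation as R
s=status.read_state(); M=R.from_rotvec(s["tcp_rot"]).as_matrix(); t=np.array(list(map(float,sys.argv[1:4])))
print("t",round(s["time"],2),"pos",s["tool_pos"].round(4),"yaw",round(np.degrees(np.arctan2(M[1,0],M[0,0])),2),"tilt",(M[:2,2]).round(4),"q",s["q"].round(2),"F",s["wrist_force"].round(1),"w",round(s["width"],3),round(s["grip_force"],1))
print("tool delta",(M.T@(t-s["tool_pos"])).round(4))
E
python3 d.py .5998 .2472 .021
```

```text
t 4.2 pos [0.5879 0.2136 0.2311] yaw 22.58 tilt [0.0017 0.0035] q [0.31 0.17 1.72 0.   1.25 1.48] F [-0.  -0.3 -0. ] w 0.697 0.0
tool delta [ 0.0233 -0.026   0.2102]
```

Emit:
drive_tool --pt "0 0 0 0.0115 -0.013 0.02 0.7" --pt "0 0 0 0.0115 -0.013 0.03 0.7" --pt "0 0 0 0 0 0.04 0.7" --pt "0 0 0 0 0 0.04 0.7" --pt "0 0 0 0 0 0.03 0.7" --pt "0 0 0 0 0 0.02 0.7" --pt "0 0 0 0 0 0.01 0.7" --pt "0 0 0 0 0 0 0.7"

```text
time: 4.87
tool_pos: [0.5952, 0.2389, 0.0382]
tcp_rot: [3.081, 0.608, -0.009]
wrist_force: [0.1, -0.4, -1.1]
width: 0.697
grip_force: 0.0
```

```bash
python3 d.py .5998 .2472 .021; python3 - <<'E'
from h import *
p=read_camera("side");c=p["color"][180:300,140:340,::-1]; cv2.imwrite("pics/s1.png",cv2.resize(c,None,fx=4,fy=4))
E
```

```text
t 4.87 pos [0.5952 0.2389 0.0382] yaw 22.32 tilt [-0.0055 -0.002 ] q [ 0.34  0.38  1.83 -0.    0.93  1.52] F [ 0.1 -0.4 -1.1] w 0.697 0.0
tool delta [ 0.0075 -0.0059  0.0171]
```

View pics/s1.png

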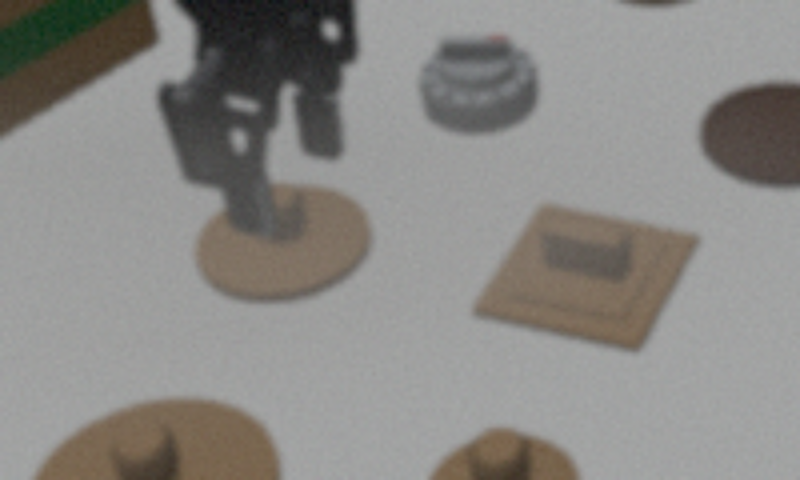

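Emit:
drive_tool --pt "0 0 0 0.0038 -0.003 0.005 0.7" --pt "0 0 0 0.0037 -0.003 0.005 0.7" --pt "0 0 0 0 0 0 0.7" --pt "0 0 0 0 0 0 0.7"

```text
time: 5.25
tool_pos: [0.6032, 0.2492, 0.0324]
tcp_rot: [-3.082, -0.609, -0.003]
wrist_force: [-0.4, -0.2, -0.5]
width: 0.701
grip_force: 0.0
```

```bash
python3 d.py .5998 .2472 .021
```

```text
t 5.25 pos [0.6032 0.2492 0.0324] yaw 22.36 tilt [0.0018 0.0007] q [0.35 0.4  1.82 0.   0.92 1.53] F [-0.4 -0.2 -0.5] w 0.701 0.0
tool delta [-0.0039  0.0006  0.0114]
```

Emit:
drive_tool --pt "0 0 0 -0.003 0 0.004 0.7" --pt "0 0 0 0 0 0 0.7"

```text
time: 5.42
tool_pos: [0.5988, 0.2471, 0.0271]
tcp_rot: [3.082, 0.609, -0.001]
wrist_force: [0.5, 1.0, -0.9]
width: 0.701
grip_force: 0.0
```

Emit:
drive_tool --pt "0 0 0 0 0 0 0.7"

```text
time: 5.5
tool_pos: [0.5989, 0.2471, 0.0271]
tcp_rot: [3.082, 0.608, -0.001]
wrist_force: [-0.0, -0.4, 0.1]
width: 0.705
grip_force: 0.0
```

Emit:
drive_tool --pt "0 0 0 0 0 0 0.7"

```text
time: 5.58
tool_pos: [0.5993, 0.2473, 0.0273]
tcp_rot: [3.082, 0.608, -0.0]
wrist_force: [0.4, 0.1, -0.8]
width: 0.7
grip_force: 0.0
```

Emit:
drive_tool --pt "0 0 0 0 0 0.006 0.4" --pt "0 0 0 0 0 0 0.3" --pt "0 0 0 0 0 0 0.2" --pt "0 0 0 0 0 0 0.1" --pt "0 0 0 0 0 0 0.1" --pt "0 0 0 0 0 0 0.1"

```text
time: 6.08
tool_pos: [0.5993, 0.2473, 0.021]
tcp_rot: [3.082, 0.608, -0.001]
wrist_force: [0.5, 0.3, -1.1]
width: 0.285
grip_force: 39.2
```

Emit:
drive_tool --pt "0 0 0 0 0 0 0.1" --pt "0 0 0 0 0 0 0.1"

```text
time: 6.25
tool_pos: [0.5994, 0.2473, 0.0212]
tcp_rot: [3.082, 0.608, -0.0]
wrist_force: [-0.7, -0.5, -0.3]
width: 0.285
grip_force: 39.2
```

```bash
python3 d.py .5998 .2472 .021
```

```text
t 6.25 pos [0.5994 0.2473 0.0212] yaw 22.33 tilt [-0.0002 -0.    ] q [0.35 0.41 1.83 0.   0.9  1.53] F [-0.7 -0.5 -0.3] w 0.285 39.2
tool delta [0.0003 0.0003 0.0002]
```

Emit:
drive_tool --pt "0 0 0 0 0 -0.01 0.1" --pt "0 0 0 0 0 -0.03 0.1" --pt "0 0 0 0 0 -0.04 0.1" --pt "0 0 0 0 0 -0.04 0.1" --pt "0 0 0 0 0.01 -0.03 0.1" --pt "0 0 0 -0.005 0.02 -0.01 0.1" --pt "0 0 0 -0.0075 0.033 0 0.1" --pt "0 0 0 -0.0075 0.033 0 0.1" --force 50

```text
time: 6.92
tool_pos: [0.6188, 0.1511, 0.1848]
tcp_rot: [-3.081, -0.612, -0.008]
wrist_force: [0.2, 0.0, -1.4]
width: 0.282
grip_force: 50.0
```

Emit:
drive_tool --pt "0 0 0 -0.0075 0.033 0 0.1" --pt "0 0 0 -0.0075 0.033 0 0.1" --pt "0 0 0 -0.0075 0.033 0 0.1" --pt "0 0 0 -0.0075 0.033 0 0.1" --pt "0 0 0 -0.0075 0.033 0 0.1" --pt "0 0 0 -0.0075 0.025 0 0.1" --pt "0 0 0 -0.005 0.012 0 0.1" --pt "0 0 0 -0.002 0.005 0 0.1"

```text
time: 7.58
tool_pos: [0.648, -0.0624, 0.1819]
tcp_rot: [3.083, 0.604, 0.001]
wrist_force: [0.6, 0.6, -1.2]
width: 0.282
grip_force: 50.0
```

Emit:
drive_tool --pt "0 0 0 -0.002 0 0 0.1" --pt "0 0 0 0 0 0 0.1" --pt "0 0 0 0 0 0 0.1"

```text
time: 7.83
tool_pos: [0.6459, -0.0595, 0.1813]
tcp_rot: [-3.081, -0.61, 0.0]
wrist_force: [-0.4, 0.4, -1.0]
width: 0.278
grip_force: 50.0
```

```bash
python3 d.py .6555 -.0883 .133
```

```text
t 7.83 pos [ 0.6459 -0.0595  0.1813] yaw 22.4 tilt [-0.0003  0.0007] q [-0.13  0.25  1.72  0.    1.18  1.05] F [-0.4  0.4 -1. ] w 0.278 50.0
tool delta [-0.0021  0.0304  0.0483]
```

Emit:
drive_tool --pt "0 0 0 -0.001 0.01 0 0.1" --pt "0 0 0 -0.001 0.015 0 0.1" --pt "0 0 0 0 0.0055 0.01 0.1" --pt "0 0 0 0 0 0.015 0.1" --pt "0 0 0 0 0 0.01 0.1" --pt "0 0 0 0 0 0.005 0.1" --pt "0 0 0 0 0 0 0.1" --pt "0 0 0 0 0 0 0.1"

```text
time: 8.5
tool_pos: [0.6555, -0.09, 0.1405]
tcp_rot: [-3.082, -0.608, 0.002]
wrist_force: [0.2, 0.1, -0.8]
width: 0.282
grip_force: 50.0
```

```bash
python3 d.py .6555 -.0883 .1232; python3 - <<'E'
from h import *
p=read_camera("side");c=p["color"][90:210,230:430,::-1]; cv2.imwrite("pics/s2.png",cv2.resize(c,None,fx=4,fy=4,interpolation=cv2.INTER_CUBIC))
E
```

```text
t 8.5 pos [ 0.6555 -0.09    0.1405] yaw 22.33 tilt [-0.0014  0.0003] q [-0.17  0.31  1.72  0.    1.11  1.01] F [ 0.2  0.1 -0.8] w 0.282 50.0
tool delta [ 0.0006 -0.0015  0.0173]
```

View pics/s2.png

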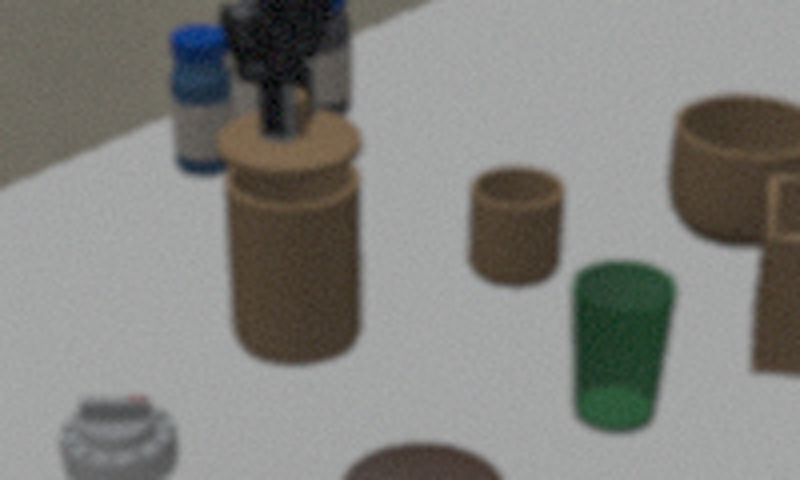

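Emit:
drive_tool --pt "0 0 0 0 0 0.005 0.1" --pt "0 0 0 0 0 0.005 0.1" --pt "0 0 0 0 0 0.004 0.1" --pt "0 0 0 0 0 0.002 0.1" --pt "0 0 0 0 0 0 0.1" --pt "0 0 0 0 0 0 0.1" --pt "0 0 0 0 0 0 0.1"

```text
time: 9.13
tool_pos: [0.6561, -0.09, 0.1254]
tcp_rot: [3.082, 0.608, 0.0]
wrist_force: [0.9, -1.2, -0.4]
width: 0.285
grip_force: 50.0
```

```bash
python3 d.py .6555 -.0883 .1232
```

```text
t 9.13 pos [ 0.6561 -0.09    0.1254] yaw 22.34 tilt [ 0.0003 -0.    ] q [-0.17  0.32  1.73  0.    1.09  1.01] F [ 0.9 -1.2 -0.4] w 0.285 50.0
tool delta [ 0.0001 -0.0018  0.0022]
```

Emit:
drive_tool --pt "0 0 0 0 0 0.0012 0.1" --pt "0 0 0 0 0 0.0008 0.1" --pt "0 0 0 0 0 0.0004 0.1" --pt "0 0 0 0 0 0 0.1" --pt "0 0 0 0 0 0 0.1"

```text
time: 9.55
tool_pos: [0.6559, -0.0899, 0.1232]
tcp_rot: [-3.082, -0.608, -0.0]
wrist_force: [-1.6, 1.2, 1.5]
width: 0.279
grip_force: 50.2
```

Emit:
drive_tool --pt "0 0 0 0 0 0 0.4" --pt "0 0 0 0 0 0 0.6" --pt "0 0 0 0 0 0 0.7" --pt "0 0 0 0 0 -0.005 0.7" --pt "0 0 0 0 0 -0.02 0.7" --pt "0 0 0 0 0 -0.035 0.7" --pt "0 0 0 0 0 -0.02 0.7"

```text
time: 10.13
tool_pos: [0.6568, -0.0902, 0.2058]
tcp_rot: [3.081, 0.608, 0.003]
wrist_force: [0.3, -0.7, 1.3]
width: 0.701
grip_force: 0.0
```

```bash
python3 d.py .5996 .2471 .021;python3 - <<'E'
from h import *
p=read_camera("side");c=p["color"][90:210,230:430,::-1]; cv2.imwrite("pics/s3.png",cv2.resize(c,None,fx=4,fy=4,interpolation=cv2.INTER_CUBIC))
E
```

```text
t 10.13 pos [ 0.6568 -0.0902  0.2058] yaw 22.33 tilt [ 0.0024 -0.0005] q [-0.17  0.26  1.66 -0.    1.22  1.01] F [ 0.3 -0.7  1.3] w 0.701 0.0
tool delta [ 0.0749 -0.334   0.1845]
```

View pics/s3.png

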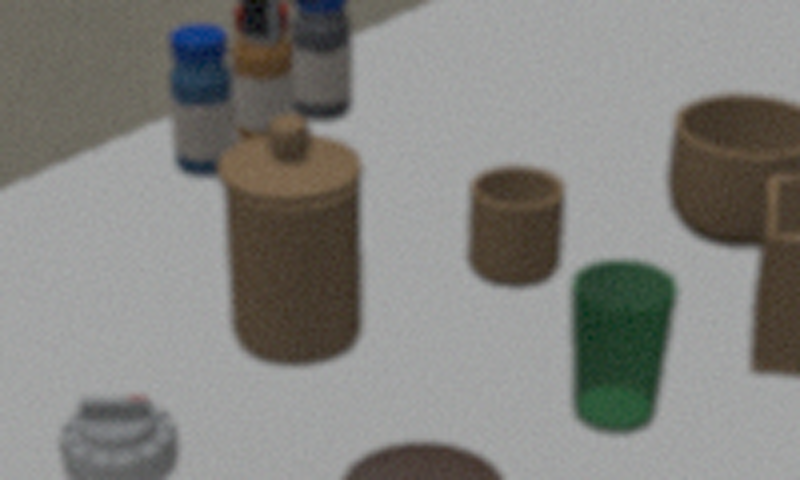

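Emit:
drive_tool --pt "0 0 0 -0.005 -0.018 0 0.7" --pt "0 0 0 -0.01 -0.036 0 0.7" --pt "0 0 0 -0.01 -0.04 0 0.7" --pt "0 0 0 -0.011 -0.04 0 0.7" --pt "0 0 0 -0.011 -0.04 0 0.7" --pt "0 0 0 -0.01 -0.04 0 0.7" --pt "0 0 0 -0.01 -0.04 0.01 0.7" --pt "0 0 0 -0.01 -0.035 0.02 0.7"

```text
time: 10.85
tool_pos: [0.4763, 0.1496, 0.1761]
tcp_rot: [-3.081, -0.608, -0.011]
wrist_force: [0.6, 0.3, 1.2]
width: 0.7
grip_force: 0.0
```

Emit:
drive_tool --pt "0 0 0 -0.005 -0.015 0.035 0.7" --pt "0 0 0 0 0 0.035 0.7" --pt "0 0 0 0 0 0.02 0.7" --pt "0 0 0 0 0 0 0.7" --pt "0 0 0 0 0 0 0.7"

```text
time: 11.27
tool_pos: [0.464, 0.1592, 0.0824]
tcp_rot: [3.082, 0.609, -0.004]
wrist_force: [0.1, 0.3, 0.1]
width: 0.7
grip_force: 0.0
```

```bash
python3 d.py .4648 .1615 .023
```

```text
t 11.27 pos [0.464  0.1592 0.0824] yaw 22.35 tilt [-0.0024 -0.0008] q [ 0.28  0.06  2.13 -0.    0.95  1.46] F [0.1 0.3 0.1] w 0.7 0.0
tool delta [ 0.0017 -0.0018  0.0594]
```

Emit:
drive_tool --pt "0 0 0 0.0015 -0.002 0.015 0.7" --pt "0 0 0 0 0 0.025 0.7" --pt "0 0 0 0 0 0.013 0.7" --pt "0 0 0 0 0 0.006 0.6" --pt "0 0 0 0 0 0 0.5" --pt "0 0 0 0 0 0 0.4" --force 40

```text
time: 11.77
tool_pos: [0.4673, 0.1621, 0.0257]
tcp_rot: [-3.082, -0.608, -0.004]
wrist_force: [0.1, -0.5, 1.3]
width: 0.404
grip_force: 0.0
```

Emit:
drive_tool --pt "0 0 0 0 0 0 0.3" --pt "0 0 0 0 0 0 0.2" --pt "0 0 0 0 0 0 0.1" --pt "0 0 0 0 0 0 0.05" --pt "0 0 0 0 0 0 0.05" --pt "0 0 0 0 0 0 0.05"

```text
time: 12.27
tool_pos: [0.4673, 0.1624, 0.0258]
tcp_rot: [-3.082, -0.608, -0.005]
wrist_force: [-0.4, -0.3, 5.4]
width: 0.177
grip_force: 40.1
```

```bash
python3 d.py .4648 .1615 .023
```

```text
t 12.27 pos [0.4673 0.1624 0.0258] yaw 22.33 tilt [0.0033 0.001 ] q [0.28 0.15 2.16 0.   0.82 1.47] F [-0.4 -0.3  5.4] w 0.177 40.1
tool delta [-0.0027 -0.0001  0.0028]
```

Emit:
drive_tool --pt "0 0 0 0 0 -0.01 0.05" --pt "0 0 0 0 0 -0.03 0.05" --pt "0 0 0 0 0 -0.04 0.05" --pt "0 0 0 0 0 -0.04 0.05" --pt "0 0 0 -0.005 0.008 -0.03 0.05" --pt "0 0 0 -0.01 0.017 -0.01 0.05" --pt "0 0 0 -0.018 0.03 0 0.05" --pt "0 0 0 -0.018 0.03 0 0.05" --force 60

```text
time: 12.93
tool_pos: [0.4512, 0.0635, 0.1863]
tcp_rot: [3.081, 0.613, 0.006]
wrist_force: [0.2, -0.6, -1.3]
width: 0.174
grip_force: 58.8
```

Emit:
drive_tool --pt "0 0 0 -0.018 0.03 0 0.05" --pt "0 0 0 -0.018 0.03 0 0.05" --pt "0 0 0 -0.018 0.03 0 0.05" --pt "0 0 0 -0.018 0.03 0 0.05" --pt "0 0 0 -0.018 0.03 0 0.05" --pt "0 0 0 -0.018 0.03 0 0.05" --pt "0 0 0 -0.018 0.03 0 0.05" --pt "0 0 0 -0.018 0.03 0 0.05"

```text
time: 13.6
tool_pos: [0.4076, -0.2143, 0.1844]
tcp_rot: [-3.082, -0.608, 0.0]
wrist_force: [0.5, 0.2, -1.1]
width: 0.171
grip_force: 58.8
```

Emit:
drive_tool --pt "0 0 0 -0.018 0.03 0 0.05" --pt "0 0 0 -0.014 0.023 0 0.05" --pt "0 0 -2.5 -0.008 0.012 0 0.05" --pt "0 0 -2.5 0 0 0 0.05" --pt "0 0 -1.9 0 0 0 0.05" --pt "0 0 0 0 0 0 0.05" --pt "0 0 0 0 0 0 0.05"

```text
time: 14.18
tool_pos: [0.396, -0.288, 0.1841]
tcp_rot: [-3.04, -0.791, 0.001]
wrist_force: [0.2, 0.2, -1.4]
width: 0.174
grip_force: 58.8
```

```bash
python3 d.py .3975 -.2942 .125
```

```text
t 14.18 pos [ 0.396  -0.288   0.1841] yaw 29.17 tilt [-0.0005  0.0003] q [-0.68 -0.05  2.04 -0.    1.15  0.38] F [ 0.2  0.2 -1.4] w 0.174 58.8
tool delta [-0.0017  0.0062  0.0591]
```

Emit:
drive_tool --pt "0 0 0 -0.0017 0.006 0.005 0.05" --pt "0 0 0 0 0 0.02 0.05" --pt "0 0 0 0 0 0.02 0.05" --pt "0 0 0 0 0 0.008 0.05" --pt "0 0 0 0 0 0 0.05" --pt "0 0 0 0 0 0 0.05" --pt "0 0 0 0 0 0 0.05"

```text
time: 14.77
tool_pos: [0.3985, -0.2947, 0.132]
tcp_rot: [3.039, 0.793, 0.001]
wrist_force: [0.3, -0.4, -1.5]
width: 0.17
grip_force: 58.8
```

```bash
python3 d.py .3975 -.2942 .1118; python3 - <<'E'
from h import *
o=[]
for n,(x,y) in {"side":(390,95),"top":(380,190)}.items():
    p=read_camera(n);c=p["color"][y:y+120,x:x+100,::-1]; o.append(cv2.resize(c,None,fx=4,fy=4,interpolation=cv2.INTER_CUBIC))
    for k in("cover_square","jar_square"):
        print(n,k,[(round(float(m["score"]),2),np.round(m["bbox"]).tolist()) for m in masks_of(p,k)][:3])
cv2.imwrite("pics/s4.png",np.hstack(o))
E
```

```text
t 14.77 pos [ 0.3985 -0.2947  0.132 ] yaw 29.24 tilt [ 0.0011 -0.0009] q [-0.69  0.01  2.08 -0.    1.05  0.37] F [ 0.3 -0.4 -1.5] w 0.17 58.8
tool delta [-0.0007 -0.001   0.0202]
side cover_square [(0.95, [419.0, 120.0, 461.0, 147.0])]
side jar_square [(0.96, [418.0, 141.0, 456.0, 186.0])]
top cover_square [(0.58, [413.0, 223.0, 451.0, 260.0])]
top jar_square [(0.85, [404.0, 245.0, 422.0, 272.0])]
```

View pics/s4.png

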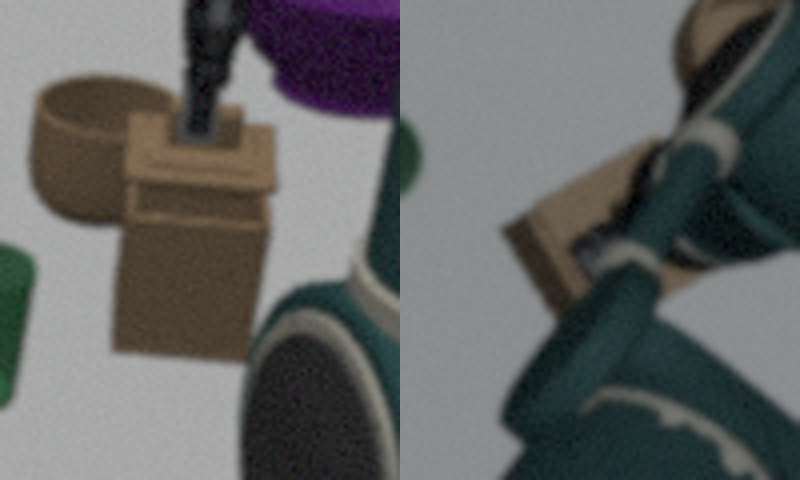

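```bash
python3 - <<'E'
from h import *
p=read_camera("side"); m=masks_of(p,"cover_square")[0]["mask"].astype(np.float32)
G["cover_square"]=[g for g in G["cover_square"][:1]]
yy,xx=np.nonzero(m)
for z in(.104,.1062,.109): print(z,fit([(p,m)],"cover_square",z0=z,x0=[.396,-.296]))
j=masks_of(p,"jar_square")[0]["mask"].astype(np.float32)
def c(v):
    r=np.clip(render(p,"jar_square",v,0)-render(p,"cover_square",[*v_c],.1062),0,1); return ((r-j)**2).sum()
E
```

```text
0.104 (array([ 0.39840479, -0.30135291,  0.51881896]), np.float64(0.153970867395401))
0.1062 (array([ 0.39665031, -0.29732184,  0.52040556]), np.float64(0.1590195745229721))
0.109 (array([ 0.39416705, -0.2922025 ,  0.51949468]), np.float64(0.16507801413536072))
```

Emit:
drive_tool --pt "0 0 0 -0.001 -0.002 0.003 0.05" --pt "0 0 0 0 0 0.004 0.05" --pt "0 0 0 0 0 0.004 0.05" --pt "0 0 0 0 0 0.003 0.05" --pt "0 0 0 0 0 0 0.05" --pt "0 0 0 0 0 0 0.05" --pt "0 0 0 0 0 0 0.05"

```text
time: 15.8
tool_pos: [0.3961, -0.293, 0.117]
tcp_rot: [-3.04, -0.793, 0.0]
wrist_force: [1.4, -0.3, -0.5]
width: 0.169
grip_force: 58.8
```

```bash
python3 d.py .3975 -.2942 .1118
```

```text
t 15.8 pos [ 0.3961 -0.293   0.117 ] yaw 29.23 tilt [-0.0001  0.0001] q [-0.69  0.02  2.1   0.    1.02  0.37] F [ 1.4 -0.3 -0.5] w 0.169 58.8
tool delta [0.0007 0.0017 0.0052]
```

Emit:
drive_tool --pt "0 0 0 0 0 0.002 0.05" --pt "0 0 0 0 0 0.0015 0.05" --pt "0 0 0 0 0 0.001 0.05" --pt "0 0 0 0 0 0 0.05" --pt "0 0 0 0 0 0 0.05" --pt "0 0 0 0 0 0 0.05"

```text
time: 16.3
tool_pos: [0.3961, -0.293, 0.1126]
tcp_rot: [3.04, 0.793, 0.0]
wrist_force: [0.3, 0.1, -1.8]
width: 0.173
grip_force: 58.8
```

Emit:
drive_tool --pt "0 0 0 0 0 0.001 0.05" --pt "0 0 0 0 0 0 0.05" --pt "0 0 0 0 0 0 0.05"

```text
time: 16.55
tool_pos: [0.3962, -0.2932, 0.1119]
tcp_rot: [3.039, 0.793, 0.0]
wrist_force: [-1.3, 0.2, 1.7]
width: 0.171
grip_force: 59.2
```

Contact (force sign flips) at the home height; release and rise.

Emit:
drive_tool --pt "0 0 0 0 0 0 0.3" --pt "0 0 0 0 0 0 0.5" --pt "0 0 0 0 0 0 0.6" --pt "0 0 0 0 0 -0.005 0.6" --pt "0 0 0 0 0 -0.02 0.7" --pt "0 0 0 0 0 -0.035 0.7" --pt "0 0 0 0 0 -0.035 0.7"

```text
time: 17.13
tool_pos: [0.3949, -0.292, 0.2064]
tcp_rot: [-3.037, -0.792, 0.004]
wrist_force: [0.6, -1.7, 0.5]
width: 0.699
grip_force: 0.0
```

```bash
python3 d.py .388 .2904 .1; python3 - <<'E'
from h import *
p=read_camera("side");c=p["color"][95:215,380:480,::-1]; cv2.imwrite("pics/s5.png",cv2.resize(c,None,fx=4,fy=4,interpolation=cv2.INTER_CUBIC))
E
```

```text
t 17.13 pos [ 0.3949 -0.292   0.2064] yaw 29.24 tilt [-0.003   0.0024] q [-0.69 -0.07  2.01 -0.    1.2   0.37] F [ 0.6 -1.7  0.5] w 0.699 0.0
tool delta [ 0.2786 -0.5112  0.1078]
```

View pics/s5.png

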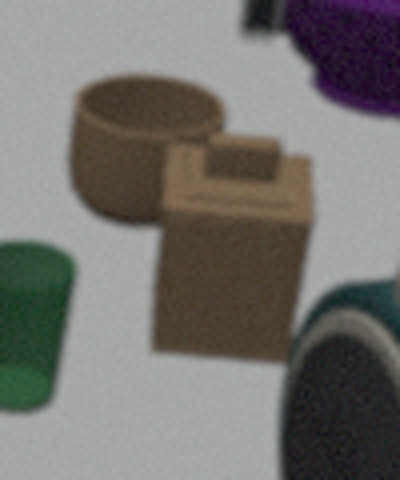

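Emit:
drive_tool --pt "0 0 0 0.012 -0.015 0 0.7" --pt "0 0 0 0.024 -0.03 0 0.7" --pt "0 0 0 0.024 -0.03 0 0.7" --pt "0 0 0 0.024 -0.03 0 0.7" --pt "0 0 0 0.024 -0.03 0 0.7" --pt "0 0 0 0.024 -0.03 0 0.7" --pt "0 0 0 0.024 -0.03 0 0.7" --pt "0 0 0 0.024 -0.03 0 0.7" --force 40

```text
time: 17.85
tool_pos: [0.4434, -0.007, 0.2072]
tcp_rot: [3.04, 0.792, 0.002]
wrist_force: [0.9, -0.1, -0.5]
width: 0.7
grip_force: 0.0
```

Emit:
drive_tool --pt "0 0 0 0.024 -0.03 0 0.7" --pt "0 0 0 0.024 -0.03 0 0.7" --pt "0 0 0 0.024 -0.03 0 0.7" --pt "0 0 0 0.024 -0.03 0 0.7" --pt "0 0 0 0.024 -0.03 0 0.7" --pt "0 0 0 0.024 -0.03 0 0.7" --pt "0 0 0 0.024 -0.03 0 0.7" --pt "0 0 0 0.024 -0.03 0 0.7"

```text
time: 18.52
tool_pos: [0.4936, 0.2966, 0.2069]
tcp_rot: [-3.04, -0.793, -0.001]
wrist_force: [-0.1, -0.1, 0.4]
width: 0.7
grip_force: 0.0
```

Emit:
drive_tool --pt "0 0 0 0.024 -0.03 0.02 0.7" --pt "0 0 0 0.024 -0.03 0.03 0.7" --pt "0 0 0 0.008 -0.01 0.03 0.7" --pt "0 0 0 0 0 0.03 0.7" --pt "0 0 0 0 0 0.01 0.7" --pt "0 0 0 0 0 0 0.7" --pt "0 0 0 0 0 0 0.7"

```text
time: 19.1
tool_pos: [0.5069, 0.3755, 0.0917]
tcp_rot: [3.04, 0.792, -0.002]
wrist_force: [0.8, 0.0, 0.5]
width: 0.704
grip_force: 0.0
```

```bash
python3 d.py .5047 .3893 .022
```

```text
t 19.1 pos [0.5069 0.3755 0.0917] yaw 29.21 tilt [-0.0008 -0.0007] q [ 0.6   0.3   1.83 -0.    1.01  1.66] F [0.8 0.  0.5] w 0.704 0.0
tool delta [ 0.0049 -0.0132  0.0697]
```

Emit:
drive_tool --pt "0 0 0 0.005 -0.013 0.01 0.7" --pt "0 0 0 0 0 0.02 0.7" --pt "0 0 0 0 0 0.02 0.7" --pt "0 0 0 0 0 0.01 0.7" --pt "0 0 0 0 0 0 0.7" --pt "0 0 0 0 0 0 0.7" --pt "0 0 0 0 0 0 0.7"

```text
time: 19.68
tool_pos: [0.5063, 0.3905, 0.0335]
tcp_rot: [-3.039, -0.792, -0.004]
wrist_force: [-0.5, 0.3, -0.1]
width: 0.703
grip_force: 0.0
```

```bash
python3 d.py .5047 .3893 .0215
```

```text
t 19.68 pos [0.5063 0.3905 0.0335] yaw 29.21 tilt [0.0023 0.0017] q [0.62 0.38 1.85 0.   0.91 1.68] F [-0.5  0.3 -0.1] w 0.703 0.0
tool delta [-0.002   0.0003  0.012 ]
```

Emit:
drive_tool --pt "0 0 0 -0.002 0 0.006 0.7" --pt "0 0 0 0 0 0.006 0.6" --pt "0 0 0 0 0 0 0.4" --pt "0 0 0 0 0 0 0.3" --pt "0 0 0 0 0 0 0.2" --pt "0 0 0 0 0 0 0.1" --pt "0 0 0 0 0 0 0.1" --pt "0 0 0 0 0 0 0.1"

```text
time: 20.35
tool_pos: [0.5032, 0.3887, 0.0195]
tcp_rot: [3.04, 0.793, -0.0]
wrist_force: [-0.1, -0.5, -2.3]
width: 0.282
grip_force: 39.3
```

Emit:
drive_tool --pt "0 0 0 0 0 0 0.1" --pt "0 0 0 0 0 0 0.1" --force 60

```text
time: 20.52
tool_pos: [0.5034, 0.3888, 0.0196]
tcp_rot: [-3.04, -0.793, -0.0]
wrist_force: [-0.3, 0.2, -0.7]
width: 0.278
grip_force: 58.9
```

```bash
python3 d.py .5213 -.4038 .18
```

```text
t 20.52 pos [0.5034 0.3888 0.0196] yaw 29.24 tilt [0.     0.0001] q [0.62 0.39 1.86 0.   0.89 1.68] F [-0.3  0.2 -0.7] w 0.278 58.9
tool delta [-0.3714  0.7004 -0.1604]
```

Emit:
drive_tool --pt "0 0 0 0 0 -0.01 0.1" --pt "0 0 0 0 0 -0.03 0.1" --pt "0 0 0 0 0 -0.04 0.1" --pt "0 0 0 0 0 -0.04 0.1" --pt "0 0 0 0 0 -0.035 0.1" --pt "0 0 0 -0.008 0.015 -0.015 0.1" --pt "0 0 0 -0.015 0.028 0 0.1" --pt "0 0 0 -0.0185 0.035 0 0.1"

```text
time: 21.18
tool_pos: [0.5065, 0.302, 0.1934]
tcp_rot: [-3.037, -0.797, -0.01]
wrist_force: [0.0, -0.2, -2.4]
width: 0.277
grip_force: 59.2
```

Emit:
drive_tool --pt "0 0 0 -0.0185 0.035 0 0.1" --pt "0 0 0 -0.0185 0.035 0 0.1" --pt "0 0 0 -0.0185 0.035 0 0.1" --pt "0 0 0 -0.0185 0.035 0 0.1" --pt "0 0 0 -0.0185 0.035 0 0.1" --pt "0 0 0 -0.0185 0.035 0 0.1" --pt "0 0 0 -0.0185 0.035 0 0.1" --pt "0 0 0 -0.0185 0.035 0 0.1"

```text
time: 21.85
tool_pos: [0.5124, -0.018, 0.1907]
tcp_rot: [3.039, 0.793, 0.002]
wrist_force: [0.7, -1.3, -1.3]
width: 0.276
grip_force: 59.2
```

Emit:
drive_tool --pt "0 0 0 -0.0185 0.035 0 0.1" --pt "0 0 0 -0.0185 0.035 0 0.1" --pt "0 0 0 -0.0185 0.035 0 0.1" --pt "0 0 0 -0.0185 0.035 0 0.1" --pt "0 0 0 -0.0185 0.035 0 0.1" --pt "0 0 0 -0.0185 0.035 0 0.1" --pt "0 0 0 -0.018 0.035 0 0.1" --pt "0 0 0 -0.015 0.028 0 0.1"

```text
time: 22.52
tool_pos: [0.5201, -0.3277, 0.1906]
tcp_rot: [3.039, 0.791, 0.001]
wrist_force: [0.6, -0.0, -1.3]
width: 0.281
grip_force: 59.2
```

Emit:
drive_tool --pt "0 0 0 -0.01 0.018 0 0.1" --pt "0 0 0 -0.005 0.008 0.015 0.1" --pt "0 0 0 0 0 0.02 0.1" --pt "0 0 0 0 0 0.01 0.1" --pt "0 0 0 0 0 0 0.1" --pt "0 0 0 0 0 0 0.1"

```text
time: 23.02
tool_pos: [0.5192, -0.353, 0.1431]
tcp_rot: [-3.037, -0.793, 0.003]
wrist_force: [1.3, -0.9, -1.1]
width: 0.279
grip_force: 59.2
```

```bash
python3 d.py .5205 -.404 .104
```

```text
t 23.02 pos [ 0.5192 -0.353   0.1431] yaw 29.29 tilt [-0.0027  0.0024] q [-0.64  0.25  1.8   0.    1.1   0.42] F [ 1.3 -0.9 -1.1] w 0.279 59.2
tool delta [-0.0237  0.0453  0.039 ]
```

Emit:
drive_tool --pt "0 0 0 -0.008 0.015 0 0.1" --pt "0 0 0 -0.01 0.02 0 0.1" --pt "0 0 0 -0.0055 0.01 0.01 0.1" --pt "0 0 0 0 0 0.015 0.1" --pt "0 0 0 0 0 0.01 0.1" --pt "0 0 0 0 0 0.003 0.1" --pt "0 0 0 0 0 0 0.1" --pt "0 0 0 0 0 0 0.1"

```text
time: 23.68
tool_pos: [0.5216, -0.405, 0.1065]
tcp_rot: [-3.039, -0.793, 0.001]
wrist_force: [0.9, -0.9, -1.4]
width: 0.275
grip_force: 59.3
```

```bash
python3 d.py .5205 -.404 .0856; python3 - <<'E'
from h import *
o=[]
for n,(x,y) in {"side":(360,75),"top":(410,150)}.items():
    p=read_camera(n);c=p["color"][y:y+120,x:x+100,::-1]; o.append(cv2.resize(c,None,fx=4,fy=4,interpolation=cv2.INTER_CUBIC))
cv2.imwrite("pics/s6.png",np.hstack(o))
E
```

```text
t 23.68 pos [ 0.5216 -0.405   0.1065] yaw 29.26 tilt [-0.0005  0.0005] q [-0.7   0.34  1.75  0.    1.05  0.36] F [ 0.9 -0.9 -1.4] w 0.275 59.3
tool delta [-0.0004 -0.0014  0.0209]
```

View pics/s6.png

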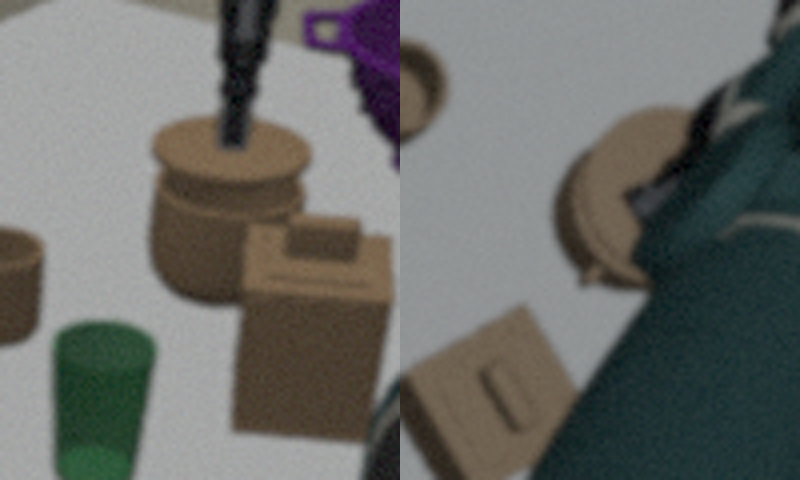

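Emit:
drive_tool --pt "0 0 0 0 -0.001 0.005 0.1" --pt "0 0 0 0 0 0.005 0.1" --pt "0 0 0 0 0 0.005 0.1" --pt "0 0 0 0 0 0.003 0.1" --pt "0 0 0 0 0 0 0.1" --pt "0 0 0 0 0 0 0.1" --pt "0 0 0 0 0 0 0.1"

```text
time: 24.37
tool_pos: [0.5211, -0.4047, 0.0886]
tcp_rot: [-3.04, -0.793, -0.0]
wrist_force: [1.0, 0.8, -2.0]
width: 0.275
grip_force: 59.3
```

```bash
python3 d.py .5205 -.404 .0856
```

```text
t 24.37 pos [ 0.5211 -0.4047  0.0886] yaw 29.23 tilt [0. 0.] q [-0.7   0.35  1.77  0.    1.02  0.36] F [ 1.   0.8 -2. ] w 0.275 59.3
tool delta [-0.0002 -0.0009  0.003 ]
```

Emit:
drive_tool --pt "0 0 0 0 0 0.0015 0.1" --pt "0 0 0 0 0 0.001 0.1" --pt "0 0 0 0 0 0 0.1" --pt "0 0 0 0 0 0 0.1" --pt "0 0 0 0 0 0 0.1"

```text
time: 24.78
tool_pos: [0.5211, -0.4047, 0.0863]
tcp_rot: [3.04, 0.793, 0.0]
wrist_force: [-0.2, -0.9, -2.1]
width: 0.276
grip_force: 59.3
```

Emit:
drive_tool --pt "0 0 0 0 0 0.0005 0.1" --pt "0 0 0 0 0 0 0.1" --pt "0 0 0 0 0 0 0.1"

```text
time: 25.03
tool_pos: [0.5211, -0.4047, 0.0857]
tcp_rot: [3.04, 0.793, 0.0]
wrist_force: [-0.8, 0.6, -2.1]
width: 0.279
grip_force: 59.3
```

Not yet touching; one more small step, then release.

Emit:
drive_tool --pt "0 0 0 0 0 0.0005 0.1" --pt "0 0 0 0 0 0 0.1" --pt "0 0 0 0 0 0 0.1"

```text
time: 25.28
tool_pos: [0.5211, -0.4046, 0.0856]
tcp_rot: [3.04, 0.793, 0.0]
wrist_force: [-1.6, 1.2, 1.6]
width: 0.276
grip_force: 59.6
```

Emit:
drive_tool --pt "0 0 0 0 0 0 0.4" --pt "0 0 0 0 0 0 0.6" --pt "0 0 0 0 0 0 0.7" --pt "0 0 0 0 0 -0.005 0.7" --pt "0 0 0 0 0 -0.02 0.7" --pt "0 0 0 0 0 -0.035 0.7" --pt "0 0 0 0 0 -0.04 0.7" --pt "0 0 0 0 0 -0.02 0.7"

```text
time: 25.95
tool_pos: [0.5227, -0.406, 0.2108]
tcp_rot: [3.035, 0.791, 0.006]
wrist_force: [1.1, -1.5, 0.4]
width: 0.7
grip_force: 0.0
```

```bash
python3 d.py .388 .2904 .1; python3 - <<'E'
from h import *
p=read_camera("side");c=p["color"][75:195,340:480,::-1]; cv2.imwrite("pics/s7.png",cv2.resize(c,None,fx=4,fy=4,interpolation=cv2.INTER_CUBIC))
E
```

```text
t 25.95 pos [ 0.5227 -0.406   0.2108] yaw 29.23 tilt [ 0.005  -0.0042] q [-0.7   0.25  1.66  0.    1.23  0.36] F [ 1.1 -1.5  0.4] w 0.7 0.0
tool delta [ 0.2223 -0.6742  0.1072]
```

View pics/s7.png

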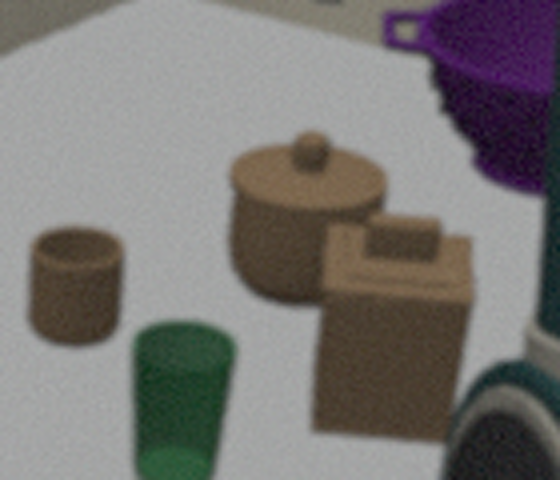

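Emit:
drive_tool --pt "0 0 0 0.006 -0.018 0 0.7" --pt "0 0 0 0.0123 -0.0375 0 0.7" --pt "0 0 0 0.0123 -0.0375 0 0.7" --pt "0 0 0 0.0123 -0.0375 0 0.7" --pt "0 0 0 0.0123 -0.0375 0 0.7" --pt "0 0 0 0.0123 -0.0375 0 0.7" --pt "0 0 0 0.0123 -0.0375 0 0.7" --pt "0 0 0 0.0123 -0.0375 0 0.7" --force 40

```text
time: 26.67
tool_pos: [0.4638, -0.1133, 0.2054]
tcp_rot: [3.04, 0.792, 0.001]
wrist_force: [0.3, 0.7, 0.3]
width: 0.7
grip_force: 0.0
```

Emit:
drive_tool --pt "0 0 0 0.0123 -0.0375 0 0.7" --pt "0 0 0 0.0123 -0.0375 0 0.7" --pt "0 0 0 0.0123 -0.0375 0 0.7" --pt "0 0 0 0.0123 -0.0375 0 0.7" --pt "0 0 0 0.0123 -0.0375 0 0.7" --pt "0 0 0 0.0123 -0.0375 0 0.7" --pt "0 0 0 0.0123 -0.0375 0 0.7" --pt "0 0 0 0.0123 -0.0375 0 0.7"

```text
time: 27.33
tool_pos: [0.4031, 0.1968, 0.2057]
tcp_rot: [-3.04, -0.793, -0.002]
wrist_force: [1.1, 0.5, -0.0]
width: 0.7
grip_force: 0.0
```

Emit:
drive_tool --pt "0 0 0 0.0123 -0.0375 0.02 0.7" --pt "0 0 0 0.0123 -0.0375 0.03 0.7" --pt "0 0 0 0.006 -0.018 0.03 0.7" --pt "0 0 0 0 0 0.03 0.7" --pt "0 0 0 0 0 0.01 0.7" --pt "0 0 0 0 0 0 0.7" --pt "0 0 0 0 0 0 0.7"

```text
time: 27.92
tool_pos: [0.3867, 0.2821, 0.0913]
tcp_rot: [3.04, 0.792, -0.001]
wrist_force: [0.2, 0.6, 1.1]
width: 0.7
grip_force: 0.0
```

```bash
python3 d.py .388 .2904 .0215; python3 - <<'E'
from h import *
p=read_camera("side");c=p["color"][240:340,170:370,::-1]; cv2.imwrite("pics/s8.png",cv2.resize(c,None,fx=4,fy=4,interpolation=cv2.INTER_CUBIC))
for i in range(2):
  p=read_camera("side");m=masks_of(p,"cover_small")[0];print(m["score"],fit([(p,m["mask"].astype(np.float32))],"cover_small"))
E
```

```text
t 27.92 pos [0.3867 0.2821 0.0913] yaw 29.21 tilt [-0.0007 -0.0007] q [ 0.58  0.03  2.15 -0.    0.96  1.64] F [0.2 0.6 1.1] w 0.7 0.0
tool delta [ 0.0052 -0.0066  0.0698]
0.93 (array([0.38612684, 0.29127761, 0.        ]), np.float64(0.02323310263454914))
0.76 (array([0.38612743, 0.29091911, 0.        ]), np.float64(0.018032385036349297))
```

View pics/s8.png

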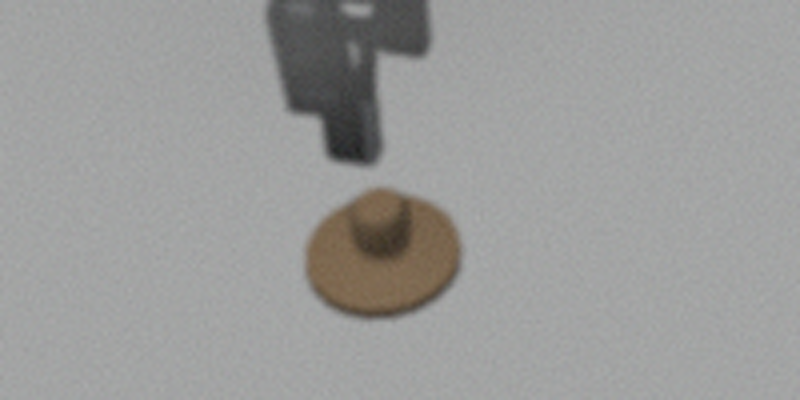

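Emit:
drive_tool --pt "0 0 0 0.005 -0.007 0.01 0.7" --pt "0 0 0 0 0 0.02 0.7" --pt "0 0 0 0 0 0.02 0.7" --pt "0 0 0 0 0 0.01 0.7" --pt "0 0 0 0 0 0 0.7" --pt "0 0 0 0 0 0 0.7" --pt "0 0 0 0 0 0 0.7"

```text
time: 28.75
tool_pos: [0.3884, 0.2917, 0.0318]
tcp_rot: [-3.039, -0.793, -0.002]
wrist_force: [-0.3, -0.5, 0.2]
width: 0.698
grip_force: 0.0
```

```bash
python3 d.py .3876 .2907 .0215
```

```text
t 28.75 pos [0.3884 0.2917 0.0318] yaw 29.23 tilt [0.001  0.0008] q [0.59 0.13 2.18 0.   0.84 1.65] F [-0.3 -0.5  0.2] w 0.698 0.0
tool delta [-0.0012  0.0005  0.0103]
```

Emit:
drive_tool --pt "0 0 0 -0.001 0 0.005 0.7" --pt "0 0 0 0 0 0.0045 0.6" --pt "0 0 0 0 0 0 0.4" --pt "0 0 0 0 0 0 0.3" --pt "0 0 0 0 0 0 0.2" --pt "0 0 0 0 0 0 0.1" --pt "0 0 0 0 0 0 0.1" --pt "0 0 0 0 0 0 0.1"

```text
time: 29.42
tool_pos: [0.387, 0.2907, 0.0218]
tcp_rot: [-3.04, -0.793, -0.0]
wrist_force: [0.5, -0.7, 0.6]
width: 0.287
grip_force: 39.4
```

Emit:
drive_tool --pt "0 0 0 0 0 0 0.1" --pt "0 0 0 0 0 0 0.1" --force 50

```text
time: 29.58
tool_pos: [0.387, 0.2907, 0.0218]
tcp_rot: [-3.04, -0.793, -0.0]
wrist_force: [0.3, -0.5, 2.2]
width: 0.283
grip_force: 48.9
```

```bash
python3 d.py .6018 -.2482 .18
```

```text
t 29.58 pos [0.387  0.2907 0.0218] yaw 29.24 tilt [0.0003 0.0001] q [ 0.59  0.14  2.19 -0.    0.82  1.65] F [ 0.3 -0.5  2.2] w 0.283 48.9
tool delta [-0.0757  0.5752 -0.1582]
```

Emit:
drive_tool --pt "0 0 0 0 0 -0.01 0.1" --pt "0 0 0 0 0 -0.03 0.1" --pt "0 0 0 0 0 -0.04 0.1" --pt "0 0 0 0 0 -0.04 0.1" --pt "0 0 0 0 0 -0.04 0.1" --pt "0 0 0 -0.002 0.015 -0.015 0.1" --pt "0 0 0 -0.004 0.03 0 0.1" --pt "0 0 0 -0.005 0.038 0 0.1"

```text
time: 30.25
tool_pos: [0.4188, 0.2141, 0.1998]
tcp_rot: [-3.037, -0.798, -0.008]
wrist_force: [1.4, 0.2, -1.6]
width: 0.282
grip_force: 49.3
```

Emit:
drive_tool --pt "0 0 0 -0.005 0.038 0 0.1" --pt "0 0 0 -0.005 0.038 0 0.1" --pt "0 0 0 -0.005 0.038 0 0.1" --pt "0 0 0 -0.005 0.038 0 0.1" --pt "0 0 0 -0.005 0.038 0 0.1" --pt "0 0 0 -0.005 0.038 0 0.1" --pt "0 0 0 -0.005 0.038 0 0.1" --pt "0 0 0 -0.005 0.038 0 0.1"

```text
time: 30.92
tool_pos: [0.5314, -0.0737, 0.1971]
tcp_rot: [-3.04, -0.792, -0.001]
wrist_force: [0.2, 0.5, -0.5]
width: 0.278
grip_force: 49.3
```

Emit:
drive_tool --pt "0 0 0 -0.005 0.038 0 0.1" --pt "0 0 0 -0.005 0.038 0 0.1" --pt "0 0 0 -0.005 0.035 0 0.1" --pt "0 0 0 -0.005 0.025 0 0.1" --pt "0 0 0 -0.002 0.015 0 0.1" --pt "0 0 0 0 0 0 0.1" --pt "0 0 0 0 0 0 0.1"

```text
time: 31.5
tool_pos: [0.5855, -0.2142, 0.1964]
tcp_rot: [-3.039, -0.791, 0.001]
wrist_force: [-0.0, -0.4, -0.3]
width: 0.276
grip_force: 49.4
```

```bash
python3 d.py .6018 -.2482 .092
```

```text
t 31.5 pos [ 0.5855 -0.2142  0.1964] yaw 29.16 tilt [-0.001   0.0013] q [-0.39  0.19  1.76  0.    1.19  0.67] F [-0.  -0.4 -0.3] w 0.276 49.4
tool delta [-0.0023  0.0378  0.1043]
```

Emit:
drive_tool --pt "0 0 0 -0.001 0.015 0 0.1" --pt "0 0 0 -0.001 0.015 0.01 0.1" --pt "0 0 0 0 0.0075 0.025 0.1" --pt "0 0 0 0 0 0.03 0.1" --pt "0 0 0 0 0 0.025 0.1" --pt "0 0 0 0 0 0.01 0.1" --pt "0 0 0 0 0 0 0.1" --pt "0 0 0 0 0 0 0.1"

```text
time: 32.17
tool_pos: [0.6024, -0.2473, 0.0967]
tcp_rot: [-3.039, -0.794, 0.001]
wrist_force: [0.8, -1.0, -0.5]
width: 0.28
grip_force: 49.4
```

```bash
python3 d.py .6018 -.2482 .0738; python3 - <<'E'
from h import *
o=[]
for n,(x,y) in {"side":(310,85),"top":(360,110)}.items():
    p=read_camera(n);c=p["color"][y:y+120,x:x+100,::-1]; o.append(cv2.resize(c,None,fx=4,fy=4,interpolation=cv2.INTER_CUBIC))
cv2.imwrite("pics/s9.png",np.hstack(o))
E
```

```text
t 32.17 pos [ 0.6024 -0.2473  0.0967] yaw 29.3 tilt [-0.0007  0.0004] q [-0.43  0.33  1.78  0.    1.03  0.63] F [ 0.8 -1.  -0.5] w 0.28 49.4
tool delta [-0.001   0.0005  0.0229]
```

View pics/s9.png

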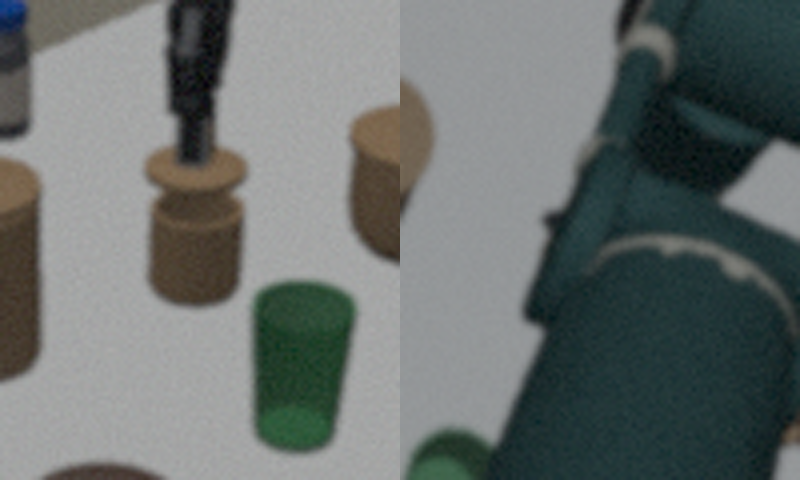

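Cover_small hovers centred (x≈197 in the crop) over the small jar's rim (x≈197). Lower.

Emit:
drive_tool --pt "0 0 0 -0.001 0.0005 0.005 0.1" --pt "0 0 0 0 0 0.006 0.1" --pt "0 0 0 0 0 0.005 0.1" --pt "0 0 0 0 0 0.003 0.1" --pt "0 0 0 0 0 0 0.1" --pt "0 0 0 0 0 0 0.1" --pt "0 0 0 0 0 0 0.1"

```text
time: 32.85
tool_pos: [0.6018, -0.2491, 0.0776]
tcp_rot: [-3.04, -0.793, 0.0]
wrist_force: [-0.7, 0.5, -0.3]
width: 0.275
grip_force: 49.4
```

```bash
python3 d.py .6018 -.2482 .0738
```

```text
t 32.85 pos [ 0.6018 -0.2491  0.0776] yaw 29.23 tilt [-0.      0.0001] q [-0.43  0.35  1.79  0.    1.    0.63] F [-0.7  0.5 -0.3] w 0.275 49.4
tool delta [ 0.0004 -0.0008  0.0038]
```

Emit:
drive_tool --pt "0 0 0 0 0 0.002 0.1" --pt "0 0 0 0 0 0.0015 0.1" --pt "0 0 0 0 0 0 0.1" --pt "0 0 0 0 0 0 0.1" --pt "0 0 0 0 0 0 0.1"

```text
time: 33.27
tool_pos: [0.6018, -0.249, 0.0741]
tcp_rot: [-3.04, -0.793, 0.0]
wrist_force: [0.6, -0.1, -1.0]
width: 0.281
grip_force: 49.4
```

Emit:
drive_tool --pt "0 0 0 0 0 0.0006 0.1" --pt "0 0 0 0 0 0 0.1" --pt "0 0 0 0 0 0 0.1"

```text
time: 33.52
tool_pos: [0.6019, -0.2491, 0.0739]
tcp_rot: [3.04, 0.793, 0.0]
wrist_force: [-0.9, 0.6, 2.4]
width: 0.278
grip_force: 49.7
```

Seated (force reversed at home height). Release, rise and move clear.

Emit:
drive_tool --pt "0 0 0 0 0 0 0.4" --pt "0 0 0 0 0 0 0.6" --pt "0 0 0 0 0 0 0.7" --pt "0 0 0 0 0 -0.005 0.7" --pt "0 0 0 0 0 -0.02 0.7" --pt "0 0 0 0 0 -0.035 0.7" --pt "0 0 0 0 0 -0.04 0.7" --pt "0 0 0 0 0 -0.04 0.7"

```text
time: 34.18
tool_pos: [0.601, -0.2487, 0.2143]
tcp_rot: [-3.039, -0.793, 0.002]
wrist_force: [0.0, -0.6, -0.1]
width: 0.698
grip_force: 0.0
```

Emit:
drive_tool --pt "0 0 0 0.01 -0.03 0 0.7" --pt "0 0 0 0.01 -0.035 0 0.7" --pt "0 0 0 0.01 -0.035 0 0.7" --pt "0 0 0 0.01 -0.035 0 0.7" --pt "0 0 0 0.01 -0.035 0 0.7" --pt "0 0 0 0.01 -0.035 0 0.7" --pt "0 0 0 0.01 -0.035 0 0.7" --pt "0 0 0 0.01 -0.035 0 0.7"

```text
time: 34.85
tool_pos: [0.5367, 0.0315, 0.2142]
tcp_rot: [3.04, 0.792, 0.002]
wrist_force: [0.5, 0.5, -0.0]
width: 0.698
grip_force: 0.0
```

Emit:
drive_tool --pt "0 0 0 0.01 -0.035 0 0.7" --pt "0 0 0 0.01 -0.035 0 0.7" --pt "0 0 0 0.01 -0.035 0 0.7" --pt "0 0 0 0.01 -0.02 0 0.7" --pt "0 0 0 0 0 0 0.7" --pt "0 0 0 0 0 0 0.7" --pt "0 0 0 0 0 0 0.7"

```text
time: 35.43
tool_pos: [0.5112, 0.1582, 0.2137]
tcp_rot: [3.039, 0.793, 0.0]
wrist_force: [-0.2, -0.3, -0.6]
width: 0.698
grip_force: 0.0
```

```bash
python3 - <<'E'
from h import *
H=dict(bowl=.066,tall=.102,small=.052,square=.086)
o=[]
for n,(x,y,w,h) in {"side":(270,75,200,140),"top":(310,115,200,170)}.items():
    p=read_camera(n);c=p["color"][y:y+h,x:x+w,::-1]; o.append(cv2.resize(c,(780,290) if 0 else (400,int(h*2)),interpolation=cv2.INTER_CUBIC))
    if n=="top":
        for k,z in H.items():
            m=masks_of(p,"cover_"+k)
            if m: print(k,m[0]["score"],fit([(p,m[0]["mask"].astype(np.float32))],"cover_"+k,z0=z))
    for k in("timer","glass"):
        m=masks_of(p,k); print(n,k,fit([(p,m[0]["mask"].astype(np.float32))],k) if m else None)
cv2.imwrite("pics/fin.png",np.vstack(o)[:600])
s=status.read_state(); print(s["tool_pos"],s["joint_vel"].round(3),s["time"])
E
```

```text
side timer None
side glass (array([ 0.44602263, -0.14602567,  0.        ]), np.float64(0.04868611693382263))
bowl 0.93 (array([ 0.52450514, -0.40537683,  0.        ]), np.float64(0.01518730167299509))
tall 0.76 (array([ 0.65683902, -0.09089574,  0.        ]), np.float64(0.027058744803071022))
small 0.58 (array([ 0.60392155, -0.25018603,  0.        ]), np.float64(0.024176321923732758))
top timer (array([0.63246067, 0.08298727, 0.        ]), np.float64(0.02998991869390011))
top glass (array([ 0.44664966, -0.14534188,  0.        ]), np.float64(0.132348895072937))
[0.5112482  0.15822144 0.21348976] [ 0.006 -0.     0.001  0.    -0.002 -0.001] 35.9333
```

View pics/fin.png

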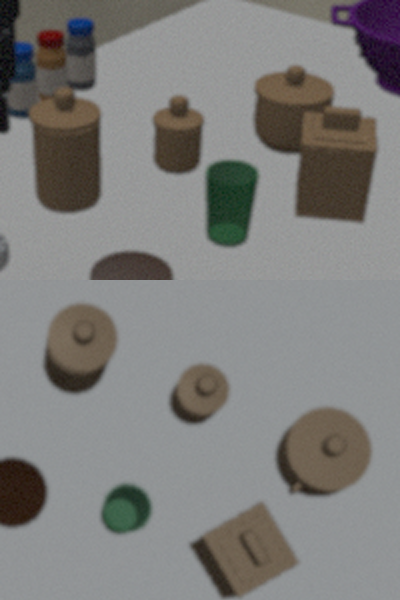

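All four covers sit flush on their jars, all within about 4 mm; the timer and the glass have not moved.

```bash
python3 -c "
from workcell import workorder; print(workorder.finish_job())"
```

```text
the job is handed in; nothing more can be done
None
```

I put all four covers on their jars and handed the job in at about 36 s. In the last pictures they sit flush, and the timer and glass had not moved noticeably; the hand-in gave no verdict. By my camera measurements the three round covers are within about 4 mm of their jars' axes; I checked the square cover only by eye and by contact at its home height.

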